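# Seat the centrifuge rotor on its drive cone

### The job

Fit the rotor to the open centrifuge: lift it by its black knob, lower it over the tapered drive cone and turn it gently by feel until its notches go over the drive pin and it sits fully home, without dropping it or leaning hard on the drive. Then rock the seated rotor about forty degrees one way and back again to check that the drive turns freely with it, and leave it home and still, without disturbing the things on the bench.

Things in the scene. Friction and masses are not known exactly. Their poses are not given: they have to be found in the camera images.
- rotor: dark grey rotor, 164 mm across, about 0.65 kg, at first upright on a 4 mm rubber mat. Origin: centre of its flat underside, z up along its axis. Straight side 20 mm high, then a slanting face with eight tube pockets up to a flat top, 76 mm across, at height 58 mm. Four red lines on that flat mark its own +x, -x, +y and -y: the four notches underneath lie below them
- knob (a point): point on the rotor's axis, 84 mm above its underside, at a good height to hold its black round knob: 36 mm in diameter, from the flat top (58 mm above the underside) up to 98 mm
- cup (a point): point on the rotor's axis in its underside: mouth of the tapered cup that fits the drive cone, 28 mm wide here, its radius shrinking 6 mm per 28 mm of height, 31 mm deep. Four notches 10 mm wide and 10.5 mm high cross the hub around it, along the rotor's own x and y, both ways; two opposite ones must go over the drive pin, within about 3 degrees either side
- machine: white benchtop centrifuge, fixed, its lid standing open at its back. Case 340 mm deep, 290 mm wide, top 200 mm above the bench, with a round bowl 200 mm wide and 120 mm deep. Origin: on the bench under the middle of the bowl; x points to the back with the lid (the case reaches 150 mm that way, 190 mm to the front), z up
- seat (a point): point fixed to the case on the upright spindle axis, 105 mm above the bench: where the centre of the rotor's underside lies when fully home. The steel drive cone rises from here: radius 14 mm, narrowing to 8 mm at 28 mm above, tip at 31 mm. The drive must never be pushed down with more than 25 N in all, the rotor's weight (5 to 8 N) included; a drop of a few mm onto it already exceeds that
- pin (a point): point fixed to the case on the spindle axis, 8.5 mm above the seat, level with the top of the square brass cross pin (8 by 8 mm, 48 mm long, level, at the foot of the cone). A rotor whose notches miss the pin rests here, 8.5 mm too high. The pin's direction varies and is not measured (the axes here do not show it): see it from above or feel for it; within any 90 degrees of turn a notch meets it
- spindle (a joint): turn of the drive spindle with its pin since the start (0 at the start), rad, positive anticlockwise seen from above. About 0.1 N m of friction holds it, it stays where it is left and has no end stop near
- rack: white tube rack with capped blood tubes, 75 by 129 mm, 100 mm high, loose; origin at the centre of its underside; leave alone
- reagent: amber bottle, 64 mm across, 135 mm high, loose; origin at the centre of its underside; leave alone
- jar: clear specimen jar with orange lid, 60 mm across, 65 mm high, loose; origin at the centre of its underside; leave alone
Mind the look-alikes: they are no part of the job. Of the things like the rotor, leave any that is purple; of the rest the smaller one is meant.

How it is judged:
By the outcome, as a careful person would: the job done as asked, in the order asked, and still so for the second after the job is handed in, with the robot touching nothing.
It also fails if it takes over 67 s, if anything falls off the work surface, if the arm or the gripper's body presses on something with over 40 N, if the wrist force passes 120 N, or if a joint passes its speed limit or range.

### The arm

A 6-joint arm with a two-finger parallel gripper is mounted at the origin on the work surface. World frame = base frame: x ahead of the robot, y to its left, z up, the work surface at z = 0. Lengths are in m, angles in rad, forces in N, time in s.
With the tool pointing down it reaches from about 0.35 to 0.85 m from the base axis. Payload 8.1 kg.
Tool frame: the origin (TCP) lies midway between the tips of the shut fingers; the grasp point (between the pads) lies robot.grip_depth behind it (robot.grip_depth is the distance from the TCP to the grasp point, in m); z points along the fingers, y is the line along which they close (so a half turn about z gives the same grasp; the last joint's range is limited). The gripper opens to 93 mm and grips with 3 to 60 N. Pads are 15 mm wide; open, the fingers measure 128 mm over their backs; the gripper's body (75 mm by 188 mm) begins 65 mm behind the grasp point.
Start: joints at [1.116, 0.13, 1.488, -0, 1.523, -0.085], TCP at [0.217, 0.559, 0.196] pointing down, gripper open.
Joint ranges: [-2.96, 2.96], [-0.89, 2.26], [0.02, 2.5], [-1.34, 4.48], [0, 2.73], [-2.66, 2.66]. Speed limits (rad/s): [2.39, 2.39, 2.79, 3.14, 3.14, 3.14].

### API

Orientations are given as a rotation vector (axis times angle).
In Python, from plant import robot gives the robot as it stands.
- The arm moves only by the tool carry_out, never from a script. Its argument "rows" is a list of rows, each a list of 6 numbers: the shift along the tool's x, y, z in m, then the turn, a rotation vector about the tool's x, y, z in degrees. A call has 1 to 12 rows; each row is the pose to reach, as a shift and turn from the pose commanded when the call began, along the tool's axes at that moment; what a row does not reach only later rows make up. A row lasts 1/8 s, in which the tool goes at most 62.5 mm and 10.7 degrees, less where a joint would pass 70% of its speed; a pose out of reach is approached as far as the arm can. A call with a gripper value outside its range is refused whole. "jaw" is the closure in counts, from 0 (fully open) to 255 (shut), set as the call begins (left out, the last holds). The fingers move at their own pace and stop on an object; "force" is the grip in N (left out, the last holds). Time passes only in rows, so rows that repeat a pose let the fingers close. It gives the time, the measured TCP pose, the force, the opening and the grip force at its end, in the units of the state.
- robot.read_state(): the state, without advancing time (a new reading comes with each control period).
- robot.read_camera(name): name is "scene" or "side" or "wrist"; returns the picture (384x512x3 uint8, red, green, blue); there is no depth.
- robot.camera_model(name): a dict with "fx", "fy", "cx", "cy" (pixels), "R" (3x3) and "t" (3): a world point X has camera coordinates R X + t; the wrist camera has in their place "mount" (4x4, takes a point from camera to tool coordinates, whose origin is the TCP and whose axes are the flange's). Camera axes: x right, y down, z forward; pixel columns grow to the right and rows downward; lengths in m; the calibration is good to about 2 mm. A picture is of the moment at which its call begins: read the wrist's pose just before it. camera_model takes no time and is no camera call.
- robot.close_job(): hands the job in; it is judged then, once.
Trained networks look in the newest picture that a camera, given by its name, has taken for a name from the list of things; names that differ only in an ending like _2 or _b are one class to them, and where a whole thing is asked for, a point or a joint stands for the part that bears it (a point fixed in the world has none). Each returns a list of dicts, best first, with "conf" (0 to 1); they miss things now and then, are a little off and sometimes report something else, mostly with a low value. They report only what shows in the picture. A call takes as long as a camera call. They do not tell look-alikes from the thing itself.
- robot.outline_of(camera, target): "pixels" (384x512 bool, what is visible of it) and "pixel" ([column, row] in pixels, amid what is visible of it).
The state is a dict: "t": time; "q": joint angles; "dq": joint speeds; "joint_torque": joint torques, N m; "tool_pos": TCP position; "orientation": TCP orientation; "force": force on the tool from outside, world axes, zero at the start; "wrist_torque": the same for the moment, N m; "opening": finger opening in m; "gripper_force": force on a finger pad.
Only numpy, scipy, OpenCV 4.12 (cv2) and the standard library are available. Lean on these libraries where they do the work, as an engineer would, in place of code of your own. Each camera call takes 0.05 s, during which the arm holds its last target. There are 200 camera calls.

## Working session

There is one attempt and no reset: what is moved stays moved. The work goes in short steps, Python scripts to look and compute and a tool call to move; the robot and the scene stay as the last step left them, time stands still between calls to the robot, and variables do not carry over. Pictures are saved under pics/ and viewed, at most 10 in all, crops included, and the job is handed in when it is done.

Besides the shell and the picture viewer there is one more tool, called in YAML: its name, and indented under it one key for each argument. carry_out: Moves the arm, as the interface text tells. Its arguments: {"type":"object","properties":{"rows":{"type":"array"},"jaw":{"type":"number"},"force":{"type":"number"}},"required":["rows"]}

```bash
mkdir -p pics; ls; cat > h.py <<'E'
import numpy as np, cv2
from plant import robot
from scipy.spatial.transform import Rotation as Ro
def cam(name):
    """R,t world->cam, K"""
    m=robot.camera_model(name)
    K=np.array([[m['fx'],0,m['cx']],[0,m['fy'],m['cy']],[0,0,1]])
    if 'mount' in m:
        s=robot.read_state(); T=np.eye(4); T[:3,:3]=Ro.from_rotvec(s['orientation']).as_matrix(); T[:3,3]=s['tool_pos']
        W=np.linalg.inv(T@np.array(m['mount'])); return W[:3,:3],W[:3,3],K
    return np.array(m['R']),np.array(m['t']),K
def proj(c,X):
    R,t,K=c; p=K@(R@np.asarray(X,float)+t); return p[:2]/p[2]
def ray(c,p):
    R,t,K=c; d=R.T@np.linalg.solve(K,[p[0],p[1],1.]); return -R.T@t,d/np.linalg.norm(d)
def atz(c,p,z):
    o,d=ray(c,p); return o+d*(z-o[2])/d[2]
def tri(L):
    A=np.zeros((3,3));b=np.zeros(3)
    for c,p in L:
        o,d=ray(c,p);M=np.eye(3)-np.outer(d,d);A+=M;b+=M@o
    return np.linalg.solve(A,b)
def save(n,im): cv2.imwrite('pics/'+n+'.png',im[...,::-1])
E
python3 - <<'E'
from h import *
np.set_printoptions(precision=4,suppress=True)
s=robot.read_state(); print(s['t'],s['tool_pos'],s['orientation'],robot.grip_depth,s['force'])
ims=[]
for n in ['scene','side','wrist']:
    c=cam(n); im=robot.read_camera(n); save(n+'0',im); ims.append(im)
    print(n, 'campos',-c[0].T@c[1],'fwd',c[0][2],c[2][0,0])
    for k in ['rotor','machine']:
        for d in robot.outline_of(n,k): 
            ys,xs=np.where(d['pixels']); print(k,round(d['conf'],2),np.round(d['pixel']),xs.min(),xs.max(),ys.min(),ys.max())
save('all',cv2.resize(np.hstack(ims[:2]),(800,300),interpolation=cv2.INTER_AREA))
print(robot.camera_model('wrist')['mount'])
E
```

```text
pics
0.0 [0.2165 0.5589 0.1947] [-0.5774 -3.0876  0.0028] 0.0188 [-0.119  -0.6796 -0.6156]
scene campos [ 0.9441 -0.3861  0.801 ] fwd [-0.4116  0.5835 -0.7001] 402.7961065439228
rotor 0.87 [287. 194.] 260 319 165 216
rotor 0.85 [299. 138.] 274 324 114 157
rotor 0.56 [214. 159.] 174 252 119 188
rotor 0.18 [127. 295.] 0 258 181 383
machine 0.6 [129. 295.] 0 258 181 383
side campos [ 1.075  -0.1932  0.7446] fwd [-0.6068  0.4009 -0.6863] 377.43001600320054
rotor 0.93 [252. 158.] 211 288 121 188
rotor 0.86 [344. 158.] 316 369 132 177
rotor 0.69 [309. 208.] 277 339 179 233
rotor 0.23 [109. 279.] 0 229 164 383
machine 0.86 [112. 275.] 0 230 165 383
wrist campos [0.141  0.5877 0.3839] fwd [ 0.2692 -0.1059 -0.9572] 277.56161192074086
rotor 0.94 [193. 361.] 160 225 350 368
rotor 0.81 [298. 316.] 251 352 255 345
rotor 0.65 [118. 240.] 36 198 199 343
[[-0.0008 -0.9572 -0.2893  0.0809]
 [ 1.     -0.0006 -0.0008 -0.0009]
 [ 0.0006 -0.2893  0.9572 -0.1885]
 [ 0.      0.      0.      1.    ]]
```

View pics/all.png

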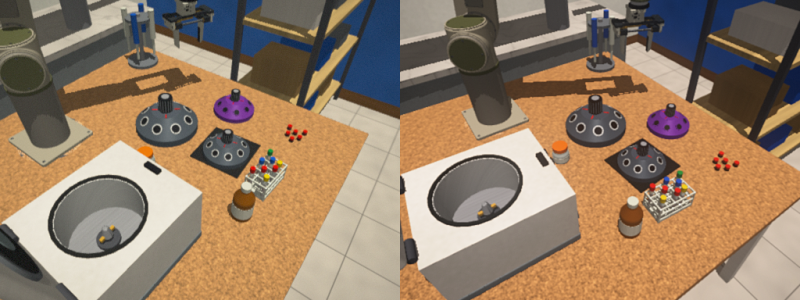

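View pics/wrist0.png

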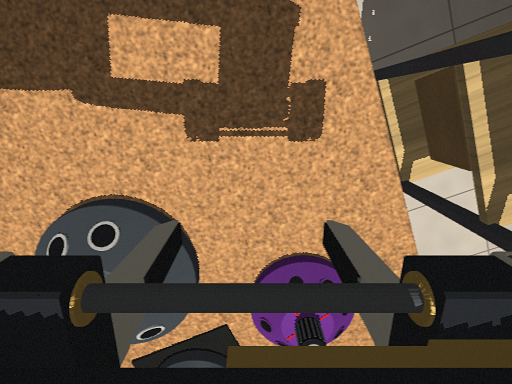

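Seen: purple rotor at scene (299,138), large grey rotor at scene (214,159), and a small grey rotor on its mat at scene (287,194). The small grey one is my candidate. The bowl's cone is near scene (137,300). Next I'll check the choice in close crops and fit positions.

```bash
python3 - <<'E'
from h import *
from scipy.optimize import least_squares
np.set_printoptions(precision=4,suppress=True)
C={};M={}
for n,px in [('scene',(287,194)),('side',(309,208))]:
    C[n]=cam(n); robot.read_camera(n)
    for d in robot.outline_of(n,'rotor'):
        if np.hypot(*(np.array(d['pixel'])-px))<10: M[n]=d['pixels']
    for k in ['rack','reagent','jar']:
        for d in robot.outline_of(n,k)[:1]: print(n,k,d['conf'],d['pixel'],atz(C[n],d['pixel'],.05))
a=np.linspace(0,2*np.pi,60)
def pts(p):
    return np.array([[p[0]+r*np.cos(t),p[1]+r*np.sin(t),p[2]+z] for r,z in [(.082,0),(.082,.02),(.038,.058),(.018,.058),(.018,.098)] for t in a])
def bb(u): return np.r_[u.min(0),u.max(0)]
def res(p):
    o=[]
    for n in M:
        u=np.array([proj(C[n],x) for x in pts(p)]); ys,xs=np.where(M[n])
        o.append(bb(u)-(np.array([xs.min(),ys.min(),xs.max()+1,ys.max()+1])-.0))
    return np.concatenate(o)
p0=np.r_[atz(C['scene'],(287,194),.04)[:2],.004]
r=least_squares(res,p0,loss='soft_l1'); print('rotor',r.x,res(r.x))
im={n:cv2.imread(f'pics/{n}0.png') for n in M}
def crop(n,x,y,w,h): return cv2.resize(im[n][y:y+h,x:x+w],(400,300),interpolation=cv2.INTER_CUBIC)
o=np.vstack([np.hstack([crop('scene',240,150,100,75),crop('side',260,165,100,75)]),np.hstack([crop('scene',85,260,100,75),crop('side',60,230,100,75)])])
cv2.imwrite('pics/crops.png',o)
E
```

```text
scene rack 0.71 [339.1, 226.1] [0.7445 0.2649 0.05  ]
scene reagent 0.77 [309.5, 261.5] [0.7396 0.1302 0.05  ]
scene jar 0.67 [188.3, 195.9] [0.3792 0.1199 0.05  ]
side rack 0.83 [340.2, 252.3] [0.7412 0.2638 0.05  ]
side reagent 0.98 [293.1, 280.7] [0.7398 0.128  0.05  ]
side jar 0.84 [205.3, 195.5] [0.4003 0.1006 0.05  ]
rotor [0.5737 0.3133 0.014 ] [ 0.0123 -0.7062 -0.4739  0.7617  0.2191 -0.2448  0.1809  0.3035]
```

View pics/crops.png

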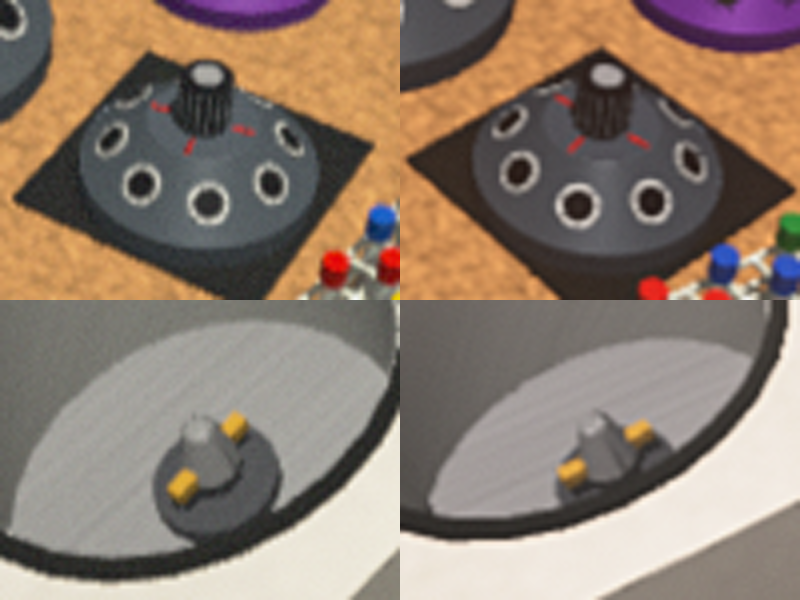

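The chosen rotor is the small dark-grey one on the black mat, with its knob top at scene (291.8,168.5) and side (311.5,183.8). The cone tip is at scene (134.5,289.5) and side (108,259). The brass pin ends are at scene (144,292) and (130.5,307).

```bash
cat > m.py <<'E'
from h import *
np.set_printoptions(precision=4,suppress=True)
a,b=cam('scene'),cam('side')
k=tri([(a,(291.75,168.5)),(b,(311.5,183.75))]);print('knobtop',k,proj(a,k),proj(b,k))
k=tri([(a,(134.5,289.5)),(b,(108,259))]);print('tip',k,proj(a,k),proj(b,k))
for u,v in [((144,291.75),(119.5,263)),((130.5,307),(102.75,273))]: print('pin',tri([(a,u),(b,v)]),atz(a,u,.111),atz(b,v,.111))
# red lines
for c,x0,y0,L in [(a,240,150,[(160,107),(243,130),(189,145)]),(b,260,165,[(163,101),(238,142),(175,145)])]:
    for p in L: print('red',atz(c,(p[0]/4+x0,p[1]/4+y0),.062))
# bowl rim: dark ring on case top
for n,c in [('scene',a),('side',b)]:
    for d in robot.outline_of(n,'seat')[:1]: print(n,d['pixel'])
E
python3 m.py
```

```text
knobtop [0.5672 0.3202 0.1038] [291.7603 168.788 ] [311.552  183.4558]
tip [ 0.5345 -0.1826  0.1384] [134.5627 290.1677] [108.125  258.3777]
pin [ 0.5363 -0.1665  0.113 ] [ 0.5349 -0.1657  0.111 ] [ 0.5349 -0.1666  0.111 ]
pin [ 0.5377 -0.2028  0.109 ] [ 0.5388 -0.2033  0.111 ] [ 0.5395 -0.2028  0.111 ]
red [0.5366 0.3155 0.062 ]
red [0.5936 0.3301 0.062 ]
red [0.5725 0.296  0.062 ]
red [0.5383 0.3129 0.062 ]
red [0.5956 0.3278 0.062 ]
red [0.5747 0.2929 0.062 ]
scene [128.3, 293.5]
side [109.7, 276.2]
```

carry_out:
  rows:
    - [0, 0, -0.03, 0, 0, 6]
    - [-0.03, -0.005, -0.055, 0, 0, 12]
    - [-0.08, -0.015, -0.055, 0, 0, 18]
    - [-0.13, -0.03, -0.055, 0, 0, 24]
    - [-0.18, -0.04, -0.055, 0, 0, 30]
    - [-0.23, -0.053, -0.055, 0, 0, 36]
    - [-0.28, -0.065, -0.055, 0, 0, 42]
    - [-0.33, -0.077, -0.055, 0, 0, 48]
    - [-0.38, -0.088, -0.055, 0, 0, 54.2]
    - [-0.413, -0.096, -0.055, 0, 0, 54.2]
    - [-0.413, -0.096, -0.055, 0, 0, 54.2]
    - [-0.413, -0.096, -0.055, 0, 0, 54.2]
  jaw: 0
  force: 30

```text
t: 2.55
tool_pos: [0.5668, 0.321, 0.2506]
orientation: [-1.921, -2.485, 0.0]
force: [-0.4, -0.5, -0.9]
opening: 0.093
gripper_force: 0.0
```

```bash
python3 - <<'E'
from h import *
np.set_printoptions(precision=4,suppress=True)
s=robot.read_state(); print(s['t'],s['tool_pos'],s['orientation'],s['q'],s['opening'])
c=cam('wrist'); im=robot.read_camera('wrist')
print(proj(c,[.567,.32,.102]))
for d in robot.outline_of('wrist','rotor')[:3]: print(d['conf'],d['pixel'])
save('w1',im)
E
```

```text
2.55 [0.5668 0.321  0.2506] [-1.9205 -2.4854  0.0002] [0.4363 0.2554 1.2482 0.0005 1.6384 0.1813] 0.09299626568045383
[252.5612 172.4519]
0.91 [75.9, 116.3]
0.88 [243.9, 157.5]
0.6 [215.2, 14.6]
```

View pics/w1.png

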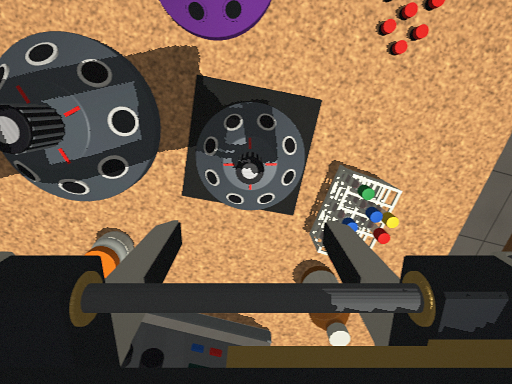

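The knob top shows at (250,171), about 2 px left of the prediction. The red lines run along the image axes, so the tool is aligned with the notches. Descending with a −2.5 mm y correction.

carry_out:
  rows:
    - [0, -0.0025, 0.04, 0, 0, 0]
    - [0, -0.0025, 0.08, 0, 0, 0]
    - [0, -0.0025, 0.12, 0, 0, 0]
    - [0, -0.0025, 0.15, 0, 0, 0]
    - [0, -0.0025, 0.17, 0, 0, 0]
    - [0, -0.0025, 0.18, 0, 0, 0]
    - [0, -0.0025, 0.18, 0, 0, 0]
    - [0, -0.0025, 0.18, 0, 0, 0]

```text
t: 3.65
tool_pos: [0.5658, 0.3206, 0.0724]
orientation: [1.92, 2.485, 0.003]
force: [-0.0, 0.2, -0.2]
opening: 0.093
gripper_force: 0.0
```

carry_out:
  rows:
    - [0, 0, 0, 0, 0, 0]
    - [0, 0, 0, 0, 0, 0]
    - [0, 0, 0, 0, 0, 0]
    - [0, 0, 0, 0, 0, 0]
    - [0, 0, 0, 0, 0, 0]
    - [0, 0, 0, 0, 0, 0]
    - [0, 0, 0, 0, 0, 0]
    - [0, 0, 0, 0, 0, 0]
  jaw: 255
  force: 30

```text
t: 4.65
tool_pos: [0.5644, 0.3199, 0.0706]
orientation: [-1.921, -2.486, 0.001]
force: [-2.4, 0.1, 1.0]
opening: 0.0353
gripper_force: 30.0
```

carry_out:
  rows:
    - [0, 0, -0.005, 0, 0, 0]
    - [0, 0, -0.015, 0, 0, 0]
    - [0, 0, -0.03, 0, 0, 0]
    - [0, 0, -0.05, 0, 0, 0]
    - [0, 0, -0.08, 0, 0, 0]
    - [0, 0, -0.11, 0, 0, 0]
    - [0, 0, -0.14, 0, 0, 0]
    - [0, 0, -0.17, 0, 0, 0]
    - [0, 0, -0.2, 0, 0, 0]
    - [0, 0, -0.22, 0, 0, 0]
    - [0, 0, -0.235, 0, 0, 0]
    - [0, 0, -0.235, 0, 0, 0]

```text
t: 6.15
tool_pos: [0.5653, 0.3203, 0.3072]
orientation: [1.92, 2.485, 0.003]
force: [0.2, 0.4, -6.8]
opening: 0.035
gripper_force: 30.0
```

```bash
python3 - <<'E'
from h import *
np.set_printoptions(precision=4,suppress=True)
s=robot.read_state(); print(s['t'],s['tool_pos'],s['force'],s['wrist_torque'],s['opening'])
R=Ro.from_rotvec(s['orientation']).as_matrix();print(R)
d=np.array([.534,-.184,s['tool_pos'][2]])-s['tool_pos']; print('tool shift',R.T@d)
E
```

```text
6.15 [0.5653 0.3203 0.3072] [ 0.1571  0.4421 -6.8031] [-0.0907  0.0523 -0.0625] 0.03504576040123192
[[-0.2523  0.9677  0.002 ]
 [ 0.9677  0.2523  0.001 ]
 [ 0.0004  0.0022 -1.    ]]
tool shift [-0.4801 -0.1575 -0.0006]
```

carry_out:
  rows:
    - [-0.01, -0.003, 0, 0, 0, 0]
    - [-0.04, -0.013, 0, 0, 0, 1]
    - [-0.09, -0.03, 0, 0, 0, 2]
    - [-0.14, -0.046, 0, 0, 0, 3]
    - [-0.19, -0.062, 0, 0, 0, 4]
    - [-0.24, -0.079, 0, 0, 0, 5]
    - [-0.29, -0.095, 0, 0, 0, 6]
    - [-0.34, -0.112, 0, 0, 0, 7]
    - [-0.39, -0.128, 0, 0, 0, 8.1]
    - [-0.43, -0.141, 0, 0, 0, 8.1]
    - [-0.465, -0.1525, 0, 0, 0, 8.1]
    - [-0.48, -0.1575, 0, 0, 0, 8.1]

```text
t: 7.65
tool_pos: [0.5321, -0.1865, 0.3041]
orientation: [-2.094, -2.34, 0.002]
force: [0.3, -0.5, -7.4]
opening: 0.0351
gripper_force: 30.0
```

carry_out:
  rows:
    - [0, 0, 0, 0, 0, 0]
    - [0, 0, 0, 0, 0, 0]
    - [0, 0, 0, 0, 0, 0]
    - [0, 0, 0, 0, 0, 0]

```text
t: 8.15
tool_pos: [0.5337, -0.1832, 0.3058]
orientation: [2.09, 2.345, 0.0]
force: [-0.6, -0.7, -7.4]
opening: 0.0348
gripper_force: 30.0
```

```bash
python3 - <<'E'
from h import *
np.set_printoptions(precision=4,suppress=True)
s=robot.read_state(); print(s['t'],s['tool_pos'],s['orientation'],s['force'],s['wrist_torque'],s['q'])
ims=[]
P=s['tool_pos']
for n in ['scene','side']:
    c=cam(n); im=robot.read_camera(n).copy(); save(n+'2',im)
    print(n,'proj underside/flat/knobtop',[proj(c,P+[0,0,dz]) for dz in (-.0652,-.0072,.0328)])
    ims.append(cv2.resize(im[130:384-4,0:333],(400,300),interpolation=cv2.INTER_CUBIC))
c=cam('wrist');w=robot.read_camera('wrist'); print('wrist knobtop',proj(c,P+[0,0,.0328]))
o=np.vstack([np.hstack(ims),np.hstack([cv2.resize(w,(400,300)),cv2.resize(w[110:260,150:350],(400,300),interpolation=cv2.INTER_CUBIC)])]);save('hover',o)
E
```

```text
8.15 [ 0.5337 -0.1832  0.3058] [2.09   2.3454 0.0002] [-0.6273 -0.7321 -7.3946] [-0.0479  0.0594 -0.0197] [-0.4217  0.0146  1.4111  0.0001  1.7157 -0.5367]
scene proj underside/flat/knobtop [array([122.3776, 257.4494]), array([114.6436, 235.6242]), array([108.7108, 218.882 ])]
side proj underside/flat/knobtop [array([ 91.9806, 223.7369]), array([ 81.5609, 200.7922]), array([ 73.584 , 183.2266])]
wrist knobtop [253.3547 238.5406]
```

View pics/hover.png

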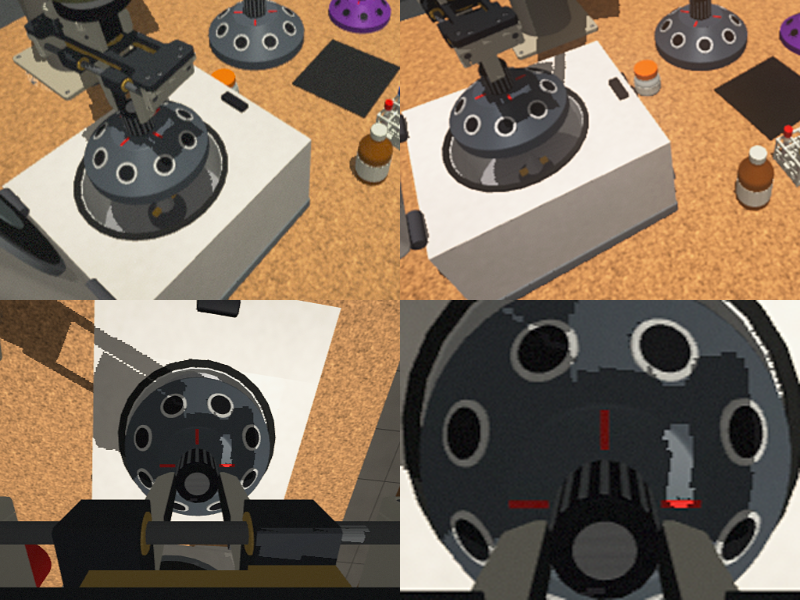

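The small rotor hangs level over the bowl. In the wrist view its red lines lie along the image axes, still aligned with the tool. Now I'll fit the bowl ring from several views to check the centring.

```bash
python3 - <<'E'
from h import *
from scipy.optimize import least_squares
np.set_printoptions(precision=4,suppress=True)
a=np.linspace(0,2*np.pi,180)
def circ(c,x,y,r): return np.array([proj(c,[x+r*np.cos(t),y+r*np.sin(t),.2]) for t in a])
# ring inner edge scene/side: maximise (bright outside, dark inside) contrast across outer ring edge
for n in ['scene','side','wrist']:
    im=cv2.cvtColor(cv2.imread('pics/scene0.png' if n=='scene' else 'pics/side0.png') if n!='wrist' else robot.read_camera('wrist'),cv2.COLOR_BGR2GRAY).astype(np.float32)
    im=cv2.GaussianBlur(im,(0,0),1); c=cam(n)
    def samp(x,y,r):
        u=circ(c,x,y,r).astype(np.float32)
        if n=='wrist': u=u[u[:,1]<190]
        ok=(u[:,0]>1)&(u[:,0]<510)&(u[:,1]>1)&(u[:,1]<382)
        return cv2.remap(im,u[None,:,0],u[None,:,1],cv2.INTER_LINEAR)[0][ok]
    f=lambda p: -(samp(p[0],p[1],p[2]+.004)-samp(p[0],p[1],p[2]-.002)).mean()
    best=min(((f((x,y,r)),x,y,r) for x in np.arange(.524,.546,.001) for y in np.arange(-.194,-.172,.001) for r in (.098,.1,.102,.104,.106,.108)))
    print(n,best)
E
```

```text
scene (np.float32(-144.93147), np.float64(0.532), np.float64(-0.183), 0.108)
side (np.float32(-137.9548), np.float64(0.533), np.float64(-0.185), 0.108)Traceback (most recent call last):
  File "<stdin>", line 16, in <module>
  File "<stdin>", line 16, in <genexpr>
  File "<stdin>", line 15, in <lambda>
ValueError: operands could not be broadcast together with shapes (92,) (93,)
```

carry_out:
  rows:
    - [0.001, -0.0005, 0.01, 0, 0, 0]
    - [0.001, -0.0005, 0.025, 0, 0, 0]
    - [0.001, -0.0005, 0.045, 0, 0, 0]
    - [0.001, -0.0005, 0.065, 0, 0, 0]
    - [0.001, -0.0005, 0.08, 0, 0, 0]
    - [0.001, -0.0005, 0.09, 0, 0, 0]
    - [0.001, -0.0005, 0.096, 0, 0, 0]
    - [0.001, -0.0005, 0.1, 0, 0, 0]
    - [0.001, -0.0005, 0.1, 0, 0, 0]
    - [0.001, -0.0005, 0.1, 0, 0, 0]

```text
t: 9.6
tool_pos: [0.5332, -0.1834, 0.2064]
orientation: [2.091, 2.343, 0.0]
force: [0.2, 0.3, -8.3]
opening: 0.035
gripper_force: 30.0
```

carry_out:
  rows:
    - [0, 0, 0.002, 0, 0, 0]
    - [0, 0, 0.004, 0, 0, 0]
    - [0, 0, 0.006, 0, 0, 0]
    - [0, 0, 0.008, 0, 0, 0]
    - [0, 0, 0.01, 0, 0, 0]
    - [0, 0, 0.01, 0, 0, 0]

```text
t: 10.35
tool_pos: [0.5327, -0.1832, 0.1954]
orientation: [-2.091, -2.344, 0.0]
force: [0.5, -0.2, -7.9]
opening: 0.035
gripper_force: 30.0
```

carry_out:
  rows:
    - [0, 0, 0.001, 0, 0, 0]
    - [0, 0, 0.002, 0, 0, 0]
    - [0, 0, 0.003, 0, 0, 0]
    - [0, 0, 0.004, 0, 0, 0]
    - [0, 0, 0.005, 0, 0, 0]
    - [0, 0, 0.005, 0, 0, 0]

```text
t: 11.1
tool_pos: [0.5328, -0.1832, 0.1906]
orientation: [-2.092, -2.344, 0.0]
force: [-0.7, 0.2, -7.2]
opening: 0.0348
gripper_force: 30.0
```

carry_out:
  rows:
    - [0, 0, 0.001, 0, 0, 0]
    - [0, 0, 0.002, 0, 0, 0]
    - [0, 0, 0.003, 0, 0, 0]
    - [0, 0, 0.004, 0, 0, 0]
    - [0, 0, 0.005, 0, 0, 0]
    - [0, 0, 0.005, 0, 0, 0]

```text
t: 11.85
tool_pos: [0.5328, -0.1832, 0.1856]
orientation: [-2.092, -2.344, 0.0]
force: [-0.7, 0.1, -7.4]
opening: 0.0351
gripper_force: 30.0
```

carry_out:
  rows:
    - [0, 0, 0.0005, 0, 0, 0]
    - [0, 0, 0.001, 0, 0, 0]
    - [0, 0, 0.0015, 0, 0, 0]
    - [0, 0, 0.002, 0, 0, 0]
    - [0, 0, 0.0025, 0, 0, 0]
    - [0, 0, 0.0025, 0, 0, 0]

```text
t: 12.6
tool_pos: [0.5329, -0.1832, 0.1832]
orientation: [-2.092, -2.344, 0.0]
force: [0.5, -1.2, -7.2]
opening: 0.0347
gripper_force: 30.0
```

carry_out:
  rows:
    - [0, 0, 0.0005, 0, 0, 0]
    - [0, 0, 0.001, 0, 0, 0]
    - [0, 0, 0.0015, 0, 0, 0]
    - [0, 0, 0.002, 0, 0, 0]
    - [0, 0, 0.002, 0, 0, 0]
    - [0, 0, 0.002, 0, 0, 0]

```text
t: 13.35
tool_pos: [0.5329, -0.1833, 0.1812]
orientation: [-2.092, -2.344, 0.0]
force: [0.0, -1.0, -7.3]
opening: 0.0357
gripper_force: 30.0
```

carry_out:
  rows:
    - [0, 0, 0.0005, 0, 0, 0]
    - [0, 0, 0.001, 0, 0, 0]
    - [0, 0, 0.001, 0, 0, 0]
    - [0, 0, 0.001, 0, 0, 0]

```text
t: 13.85
tool_pos: [0.5329, -0.1833, 0.1802]
orientation: [2.092, 2.344, -0.0]
force: [0.5, -1.0, -7.3]
opening: 0.0353
gripper_force: 30.0
```

carry_out:
  rows:
    - [0, 0, 0.0005, 0, 0, 0]
    - [0, 0, 0.001, 0, 0, 0]
    - [0, 0, 0.001, 0, 0, 0]
    - [0, 0, 0.001, 0, 0, 0]

```text
t: 14.35
tool_pos: [0.5329, -0.1832, 0.1792]
orientation: [-2.092, -2.344, 0.0]
force: [0.2, -0.8, -7.8]
opening: 0.0349
gripper_force: 30.0
```

carry_out:
  rows:
    - [0, 0, 0.0005, 0, 0, 0]
    - [0, 0, 0.001, 0, 0, 0]
    - [0, 0, 0.001, 0, 0, 0]
    - [0, 0, 0.001, 0, 0, 0]

```text
t: 14.85
tool_pos: [0.5329, -0.1832, 0.1782]
orientation: [-2.092, -2.344, 0.0]
force: [0.4, -1.2, -7.0]
opening: 0.035
gripper_force: 30.0
```

carry_out:
  rows:
    - [0, 0, 0.0005, 0, 0, 0]
    - [0, 0, 0.001, 0, 0, 0]
    - [0, 0, 0.0015, 0, 0, 0]
    - [0, 0, 0.0015, 0, 0, 0]

```text
t: 15.35
tool_pos: [0.5329, -0.1833, 0.1767]
orientation: [2.092, 2.344, -0.0]
force: [0.3, -1.5, -7.1]
opening: 0.0352
gripper_force: 30.0
```

carry_out:
  rows:
    - [0, 0, 0.0005, 0, 0, 0]
    - [0, 0, 0.001, 0, 0, 0]
    - [0, 0, 0.0015, 0, 0, 0]
    - [0, 0, 0.0015, 0, 0, 0]

```text
t: 15.85
tool_pos: [0.5329, -0.1833, 0.1752]
orientation: [-2.092, -2.344, 0.0]
force: [0.8, -1.2, -6.4]
opening: 0.0349
gripper_force: 30.0
```

carry_out:
  rows:
    - [-0.0005, 0.0002, 0.0005, 0, 0, 0]
    - [-0.0005, 0.0002, 0.001, 0, 0, 0]
    - [-0.0005, 0.0002, 0.0015, 0, 0, 0]
    - [-0.0005, 0.0002, 0.0015, 0, 0, 0]

```text
t: 16.35
tool_pos: [0.533, -0.1837, 0.1736]
orientation: [-2.092, -2.344, 0.0]
force: [-0.6, -1.7, -6.6]
opening: 0.0351
gripper_force: 30.0
```

carry_out:
  rows:
    - [0, 0, 0.0005, 0, 0, 0]
    - [0, 0, 0.001, 0, 0, 0]
    - [0, 0, 0.001, 0, 0, 0]
    - [0, 0, 0.001, 0, 0, 0]

```text
t: 16.85
tool_pos: [0.5331, -0.1837, 0.1727]
orientation: [-2.092, -2.344, 0.0]
force: [-1.2, -1.5, -6.1]
opening: 0.0355
gripper_force: 30.0
```

carry_out:
  rows:
    - [-0.0004, -0.0003, 0.0003, 0, 0, 0]
    - [-0.0004, -0.0003, 0.0006, 0, 0, 0]
    - [-0.0004, -0.0003, 0.0006, 0, 0, 0]

```text
t: 17.23
tool_pos: [0.533, -0.1842, 0.1723]
orientation: [2.091, 2.344, 0.0]
force: [0.2, -1.0, -5.2]
opening: 0.0348
gripper_force: 30.0
```

carry_out:
  rows:
    - [0, 0, 0.0003, 0, 0, 0]
    - [0, 0, 0.0006, 0, 0, 0]
    - [0, 0, 0.0006, 0, 0, 0]

```text
t: 17.6
tool_pos: [0.5331, -0.1843, 0.172]
orientation: [2.091, 2.343, 0.0]
force: [0.1, -2.9, -1.8]
opening: 0.0353
gripper_force: 30.0
```

carry_out:
  rows:
    - [-0.0004, 0, 0, 0, 0, 0]
    - [-0.0004, 0, 0.0003, 0, 0, 0]
    - [-0.0004, 0, 0.0003, 0, 0, 0]

```text
t: 17.98
tool_pos: [0.5332, -0.1847, 0.1717]
orientation: [2.091, 2.343, 0.0]
force: [0.1, -2.5, 1.6]
opening: 0.0349
gripper_force: 30.0
```

carry_out:
  rows:
    - [0, 0, 0.0003, 0, 0, 0]
    - [0, 0, 0.0005, 0, 0, 0]
    - [0, 0, 0.0005, 0, 0, 0]

```text
t: 18.35
tool_pos: [0.5333, -0.1849, 0.1715]
orientation: [2.091, 2.343, 0.0]
force: [-1.5, -1.6, 5.0]
opening: 0.035
gripper_force: 30.0
```

carry_out:
  rows:
    - [-0.0002, -0.0001, -0.0004, 0, 0, 0]
    - [-0.0002, -0.0001, -0.0007, 0, 0, 0]
    - [-0.0002, -0.0001, -0.0007, 0, 0, 3]
    - [-0.0002, -0.0001, -0.0007, 0, 0, 6]
    - [-0.0002, -0.0001, -0.0007, 0, 0, 9]
    - [-0.0002, -0.0001, -0.0007, 0, 0, 9]

```text
t: 19.1
tool_pos: [0.533, -0.1848, 0.1714]
orientation: [2.269, 2.173, 0.0]
force: [0.1, -3.3, 2.3]
opening: 0.0352
gripper_force: 30.0
```

```bash
python3 -c "
from h import *
s=robot.read_state();print(s['t'],s['tool_pos'],s['force'],s['wrist_torque'],s['q'])"
```

```text
19.1 [ 0.53297966 -0.1848138   0.17138819] [ 0.12297376 -3.26565062  2.28496788] [-0.62882651  0.03035062  0.00549421] [-4.24668375e-01  4.57280489e-02  1.62236728e+00 -5.96607292e-07
  1.47321259e+00 -3.81538237e-01]
```

carry_out:
  rows:
    - [-0.0006, 0, 0, 0, 0, 3]
    - [-0.0006, 0, 0, 0, 0, 6]
    - [-0.0006, 0, 0, 0, 0, 9]
    - [-0.0006, 0, 0, 0, 0, 12]
    - [-0.0006, 0, 0, 0, 0, 15]
    - [-0.0006, 0, 0, 0, 0, 15]

```text
t: 19.85
tool_pos: [0.5328, -0.1852, 0.1714]
orientation: [-2.532, -1.86, -0.0]
force: [-0.2, -2.2, 2.2]
opening: 0.035
gripper_force: 30.0
```

```bash
python3 -c "
from h import *
s=robot.read_state();print(s['t'],s['tool_pos'],s['force'],s['wrist_torque'])
w=robot.read_camera('wrist');save('turn',np.hstack([cv2.resize(w[110:260,150:350],(400,300),interpolation=cv2.INTER_CUBIC),cv2.resize(robot.read_camera('side')[170:320,0:200],(400,300),interpolation=cv2.INTER_CUBIC)]))"
```

```text
19.85 [ 0.53284992 -0.18516344  0.17141911] [-0.1504496  -2.16012615  2.20944212] [-0.39036885  0.16566803 -0.08677089]
```

View pics/turn.png

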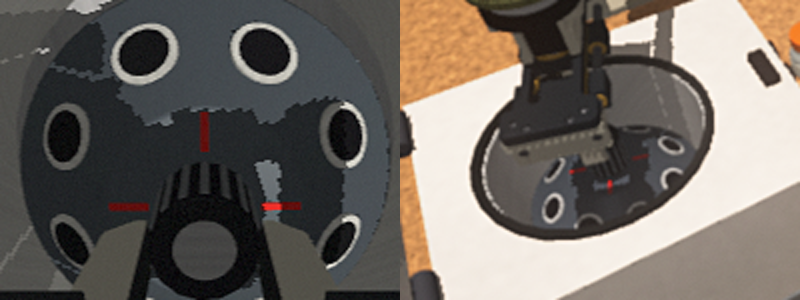

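The rotor sits down in the bowl and turns with the tool: its red lines are still level at (128,207) and (285,206). The reaction torque is about 0.09 N m, so the drive is turning with it.

carry_out:
  rows:
    - [-0.0003, 0, 0, 0, 0, 3]
    - [-0.0003, 0, 0, 0, 0, 6]
    - [-0.0003, 0, 0, 0, 0, 9]
    - [-0.0003, 0, 0, 0, 0, 12]
    - [-0.0003, 0, 0, 0, 0, 15]
    - [-0.0003, 0, 0, 0, 0, 18]
    - [-0.0003, 0, 0, 0, 0, 18]
    - [-0.0003, 0, 0, 0, 0, 18]

```text
t: 20.95
tool_pos: [0.5325, -0.1855, 0.1714]
orientation: [-2.791, -1.441, 0.0]
force: [-2.3, -0.4, 3.3]
opening: 0.0348
gripper_force: 30.0
```

carry_out:
  rows:
    - [0, 0, 0, 0, 0, -4]
    - [0, 0, 0, 0, 0, -8]
    - [0, 0, 0, 0, 0, -12]
    - [0, 0, 0, 0, 0, -16]
    - [0, 0, 0, 0, 0, -20]
    - [0, 0, 0, 0, 0, -20]

```text
t: 21.7
tool_pos: [0.5327, -0.1858, 0.1712]
orientation: [2.5, 1.902, -0.0]
force: [-0.5, -1.2, 1.0]
opening: 0.0348
gripper_force: 30.0
```

carry_out:
  rows:
    - [0, 0, 0, 0, 0, -4]
    - [0, 0, 0, 0, 0, -8]
    - [0, 0, 0, 0, 0, -12]
    - [0, 0, 0, 0, 0, -16]
    - [0, 0, 0, 0, 0, -20]
    - [0, 0, 0, 0, 0, -22]
    - [0, 0, 0, 0, 0, -22]
    - [0, 0, 0, 0, 0, -22]

```text
t: 22.7
tool_pos: [0.5329, -0.1857, 0.1713]
orientation: [2.093, 2.343, 0.0]
force: [3.3, -3.1, -2.6]
opening: 0.0352
gripper_force: 30.0
```

```bash
python3 -c "
from h import *
s=robot.read_state();print(s['t'],s['tool_pos'],s['force'],s['wrist_torque'],s['orientation'])"
```

```text
22.7 [ 0.53289808 -0.18566029  0.17127746] [ 3.28981457 -3.09824333 -2.57697678] [-0.5940667  -0.6076606   0.02424983] [2.09284067e+00 2.34263409e+00 2.43632181e-04]
```

carry_out:
  rows:
    - [-0.0004, 0.0004, 0.0003, 0, 0, 0]
    - [-0.0005, 0.0005, 0.0008, 0, 0, 0]
    - [-0.0005, 0.0005, 0.0008, 0, 0, 0]

```text
t: 23.08
tool_pos: [0.5333, -0.1861, 0.1712]
orientation: [2.092, 2.344, -0.0]
force: [-1.5, -1.8, 5.2]
opening: 0.0347
gripper_force: 30.0
```

carry_out:
  rows:
    - [0, 0, -0.0005, 0, 0, 0]
    - [0, 0, -0.0005, 0, 0, 0]
    - [0, 0, -0.0005, 0, 0, 0]
    - [0, 0, -0.0005, 0, 0, 0]
    - [0, 0, -0.0005, 0, 0, 0]
    - [0, 0, -0.0005, 0, 0, 0]
    - [0, 0, -0.0005, 0, 0, 0]
  jaw: 0

```text
t: 23.95
tool_pos: [0.5333, -0.1861, 0.1711]
orientation: [2.092, 2.344, -0.0]
force: [-0.7, -0.1, -0.3]
opening: 0.0927
gripper_force: 0.0
```

carry_out:
  rows:
    - [0, 0, -0.01, 0, 0, 0]
    - [0, 0, -0.03, 0, 0, 0]
    - [0, 0, -0.06, 0, 0, 0]
    - [0, 0, -0.09, 0, 0, 0]
    - [0, 0, -0.12, 0, 0, 0]
    - [0, 0, -0.14, 0, 0, 0]
    - [0, 0, -0.14, 0, 0, 0]
    - [0, 0, -0.14, 0, 0, 0]

```text
t: 24.95
tool_pos: [0.533, -0.1859, 0.3101]
orientation: [-2.091, -2.343, 0.001]
force: [-0.4, -0.4, -0.6]
opening: 0.0932
gripper_force: 0.0
```

```bash
python3 - <<'E'
from h import *
s=robot.read_state();print(s['t'],s['tool_pos'],s['force'],s['opening'])
c=cam('wrist');w=robot.read_camera('wrist').copy()
C=np.array([.533,-.185])
print('knob top px if home',proj(c,[*C,.203]),'if high',proj(c,[*C,.2115]))
save('end',np.hstack([cv2.resize(w,(400,300)),cv2.resize(robot.read_camera('side')[130:380,0:333],(400,300))]))
E
```

```text
24.95 [ 0.53297502 -0.18592658  0.3100567 ] [-0.35704531 -0.44017333 -0.59149697] 0.0932486128185477
knob top px if home [252.79455838 179.49918356] if high [252.81384634 181.54116599]
```

View pics/end.png

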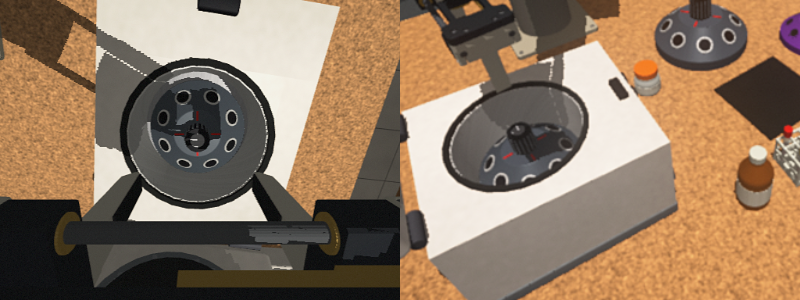

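The rotor sits level and centred in the bowl, with its knob at wrist px ≈ (252,180) against a home prediction of (252.8,179.5). The jar, bottle and rack have not moved. The release height puts the underside at about 0.105 m, which is home. Handing in.

```bash
python3 -c "
from plant import robot
print(robot.close_job())"
```

```text
the job is handed in; nothing more can be done
None
```

The small grey rotor is seated fully home on the drive. I rocked it about 42° one way and back with the drive turning along, then released it and left it still, and handed the job in at about 25 s without disturbing anything on the bench.

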